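# Pin a car door hinge together on the assembly fixture

### The arm

A 6-joint arm with a two-finger parallel gripper is mounted at the origin on the work surface. World frame = base frame: x ahead of the robot, y to its left, z up, the work surface at z = 0. Lengths are in m, angles in degrees, forces in N, time in s.
With the tool pointing down it reaches from about 0.3 to 0.85 m from the base axis. Payload 4.2 kg.
Tool frame: the origin (TCP) lies midway between the tips of the shut fingers; the grasp point (between the pads) lies behind it (ctrl.hold_point_z is the z of the grasp point in the tool frame, in m); z points along the fingers, y is the line along which they close (so a half turn about z gives the same grasp; the last joint's range is limited). The gripper opens to 91 mm and grips with 3 to 60 N. Pads are 32 mm wide; open, the fingers measure 118 mm over their backs; the gripper's body (76 mm by 178 mm) begins 60 mm behind the grasp point.
Start: joints at [-74.771, 18.312, 89.639, -0, 72.044, -1.146], TCP at [0.162, -0.552, 0.214] pointing down, gripper open.
Joint ranges: [-177.97, 177.97], [-48.28, 115.42], [12.27, 149.76], [-77.06, 257.06], [2.81, 150.46], [-146.56, 146.56]. Speed limits (degrees/s): [147.25, 147.25, 180, 180, 180, 180].

### API

Orientations are given as a 3x3 rotation matrix whose columns are the frame's x, y, z axes.
In Python, from plant import ctrl gives the robot as it stands. Calls block until the motion is done:
- ctrl.movep(position, orientation): joint-space move of the TCP to a pose.
- ctrl.move_linear(position, vel=0.15, frame=None): straight line of the TCP; frame=None keeps the orientation; vel is the mean speed in m/s.
- ctrl.set_joints(angles): joint-space move.
- ctrl.release() and ctrl.close(grasp_force=None): open the fingers fully, or close them until they stop; grasp_force is the grip in N (None keeps the last).
- ctrl.dwell(seconds).
- ctrl.solve_ik(position, orientation): joint angles nearest the present ones, or None.
- ctrl.snapshot(name): name is "scene" or "top" or "wrist"; returns the picture (400x640x3 uint8, red, green, blue); there is no depth.
- ctrl.camera_model(name): a dict with "fx", "fy", "cx", "cy" (pixels), "distortion" ([k1, k2, p1, p2, k3] as OpenCV has them; the pictures are not rectified), "rvec" (rotation vector, rad) and "tvec" (3), from world to camera coordinates, as OpenCV has them; the wrist camera has in their place "tool_from_camera" (4x4, takes a point from camera to tool coordinates, whose origin is the TCP and whose axes are the flange's). Camera axes: x right, y down, z forward; pixel columns grow to the right and rows downward; lengths in m; the calibration is good to about 2 mm. A picture is of the moment at which its call begins: read the wrist's pose just before it. camera_model takes no time and is no camera call.
A pose or a line that the arm cannot do raises ctrl.PlanningError and nothing moves.
- ctrl.sign_off(): hands the job in; it is judged then, once.
Readings, each from a call of its own:
- ctrl.read_time(): time.
- ctrl.read_joint_pos(): joint angles.
- ctrl.read_qd(): joint speeds.
- ctrl.read_tau(): joint torques, N m.
- ctrl.read_position(): TCP position.
- ctrl.read_ee_rot(): TCP orientation.
- ctrl.read_force(): force on the tool from outside, world axes, zero at the start.
- ctrl.read_wrist_torque(): the same for the moment, N m.
- ctrl.read_width(): finger opening in m.
- ctrl.read_finger_force(): force on a finger pad.
Only numpy, scipy, OpenCV 4.12 (cv2) and the standard library are available. Lean on these libraries where they do the work, as an engineer would, in place of code of your own. Each camera call takes 0.05 s, during which the arm holds its last target. There are 200 camera calls.

### The job

Put the car door hinge together: slide the loose door half's knuckle in between the two knuckles of the pillar half on the fixture until the bores line up, then take the round-headed hinge pin out of the drilled wooden block, feed it down through all three knuckles and press it fully home, so that its head sits flat on the top knuckle and the door half stands on the base plate. The pillar half is bolted somewhere along its slotted holes, so find it by feel, and press the pin firmly but carefully past the spring plungers: do not force anything, do not topple the door half and leave the other tools and parts alone.

Things in the scene. Friction and masses are not known exactly. Their poses are not given: they have to be found in the camera images.
- fixture: Fixed steel base plate (x = -115 to 125, y = -90 to 90 mm, top at z = 12 mm) with a grey angle plate (x = -70 to -114, 110 mm wide, top z = 108 mm), to which the steel pillar half of the hinge is bolted. Origin: nominal place of the upright hinge axis, at bench level; z up; +x points from the axis to the open side, where the door half belongs (standing on the base plate, its own +x the same way)
- hinge_place (a point): Nominal place of the centre of the upper knuckle's top face, 84 mm above the bench; axes as fixture. The pillar half (plate, fork and bores) is bolted tight through slotted holes and really sits up to 8 mm off this to either side along y, unmeasured: find it by touch or sight. Upper knuckle z = 64 to 84, diameter 24, bore 11.5 mm, no chamfer; its fork arm is 20 mm wide in y back to x = -62
- gap_place (a point): Nominal centre of the gap between the pillar half's two knuckles, 48 mm above the bench (same unknown y shift); axes as fixture. Gap z = 32 to 64 mm, open to +x and both sides. Behind it, at x = -13.5 mm, stands the flat front of the fork's web (14 mm wide): a knuckle pushed in until it stops there is 1.5 mm too deep. The pillar half's bolted plate: x = -62 to -70, 60 mm wide, z = 12 to 84 mm
- plunger_place (a point): Nominal place on the hinge axis in the lower knuckle (z = 12 to 32 mm, same bore), 27 mm above the bench (same unknown y shift), where two opposed spring plungers stick 2 mm into the bore. The pin's nose must be pushed past them: they resist from 14 mm before home, rising to 7 to 12 N, then drag with 4 to 7 N over the last 9 mm until the head stops hard on the upper knuckle
- door_half: Loose steel door half of the hinge, 0.44 to 0.66 kg, standing upright. Origin: on its bore axis at the level of its foot; z up; +x from the bore along the arm to the mounting plate. Arm 14 mm thick in y: x = 8 to 32 at z = 21.5 to 50.5 mm, then x = 32 to 64 at z = 0 to 56 mm (grip here across y, at x = 44). Mounting plate x = 62 to 70, 60 mm wide in y, z = 0 to 72 mm
- door_bore (a point): Point on the bore axis at mid-height of the door half's knuckle, 36 mm above its foot; axes as door_half. Knuckle 24 mm outside diameter, bore 11.5 mm, z = 21.5 to 50.5 mm above the foot; when the door half stands on the base plate it fits the fork's gap with 1.5 mm above and below
- pin: Loose steel hinge pin, 64 to 104 g, standing nose down in one of the block's three holes (a hex bolt and a headless tapered punch stand in the others; which is where varies). Origin: centre of the nose's end; z up along the pin. Nose chamfered from 8 mm diameter at its end to 10 mm at z = 4 mm; shank 10 mm to z = 70 mm; head: plain cylinder, 18 mm diameter, z = 70 to 90 mm
- pin_shoulder (a point): centre of the flat underside of the pin's head, 70 mm above the pin's origin; axes as pin
- block: Fixed wooden block 200 (x) x 52 (y) x 50 mm high with three upright holes, 11 mm wide and 45 mm deep, at x = -65, 0 and 65 mm on its centre line. Origin: centre of its underside
- bolt: Loose hex bolt standing in the block, head 18 mm across and 7 mm high, only 17 mm above the block: leave alone
- punch: Loose tapered steel punch standing in the block, 100 mm long: leave alone
- hammer: Loose hammer lying on the bench: leave alone
- screwdriver: Loose screwdriver lying on the bench: leave alone
- wrench: Loose spanner lying on the bench: leave alone
- grease_tin: Loose low tin on the bench: leave alone
- spray_can: Loose tall spray can on the bench: leave alone
- tape_roll: Loose roll of tape lying on the bench: leave alone
- locking_pliers: Loose locking pliers lying on the bench: leave alone

How it is judged:
By the outcome, as a careful person would: the job done as asked, in the order asked, and still so for the second after the job is handed in, with the robot touching nothing.
It also fails if it takes over 72 s, if anything falls off the work surface, if the arm or the gripper's body presses on something with over 40 N, if the wrist force passes 120 N, or if a joint passes its speed limit or range.

## Working session

There is one attempt and no reset: what is moved stays moved. The work goes in short steps, each a Python script; the robot and the scene stay as the last script left them, time stands still between calls to the robot, and variables do not carry over. Pictures are saved under pics/ and viewed, at most 10 in all, crops included, and the job is handed in when it is done.

```bash
ls; mkdir -p pics; python3 - <<'E'
from plant import ctrl
import cv2,numpy as np
for n in ["scene","top","wrist"]:
    im=ctrl.snapshot(n); cv2.imwrite(f"pics/{n}0.png",im[:,:,::-1])
    m=ctrl.camera_model(n); print(n,{k:np.round(v,4).tolist() for k,v in m.items()})
print(ctrl.hold_point_z, ctrl.read_ee_rot().round(3).tolist() if hasattr(ctrl.read_ee_rot(),'round') else ctrl.read_ee_rot(), ctrl.read_time())
E
```

```text
pics
scene {'fx': 416.8111, 'fy': 416.8111, 'cx': 321.8889, 'cy': 193.4894, 'distortion': [0.0208, 0.0, 0.0, 0.0, 0.0], 'rvec': [0.8897, 2.3152, -1.2862], 'tvec': [0.4353, -0.1366, 1.6135]}
top {'fx': 452.0076, 'fy': 452.0076, 'cx': 323.9885, 'cy': 207.7111, 'distortion': [-0.0, 0.0, 0.0, 0.0, 0.0], 'rvec': [2.1651, -2.1039, 0.1656], 'tvec': [-0.0279, 0.5771, 1.3942]}
wrist {'fx': 354.6052, 'fy': 354.6052, 'cx': 321.2339, 'cy': 195.2005, 'distortion': [-0.0109, 0.0, 0.0, 0.0, 0.0], 'tool_from_camera': [[0.0007, -0.972, -0.2348, 0.0654], [1.0, 0.0007, -0.0, -0.0001], [0.0002, -0.2348, 0.972, -0.1704], [0.0, 0.0, 0.0, 1.0]]}
-0.0188 [[0.959, 0.282, -0.0], [0.282, -0.959, 0.001], [-0.0, -0.001, -1.0]] 0.15
```

View pics/top0.png

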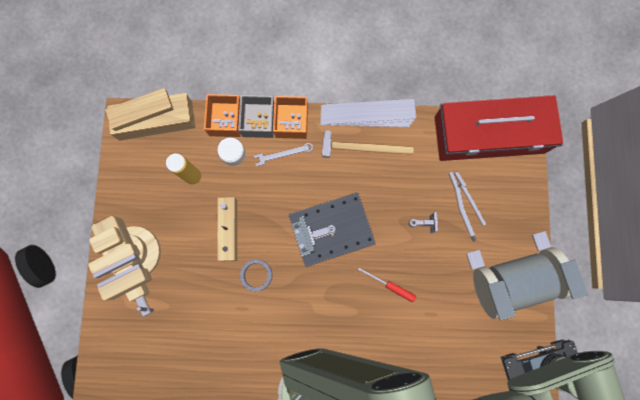

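View pics/scene0.png

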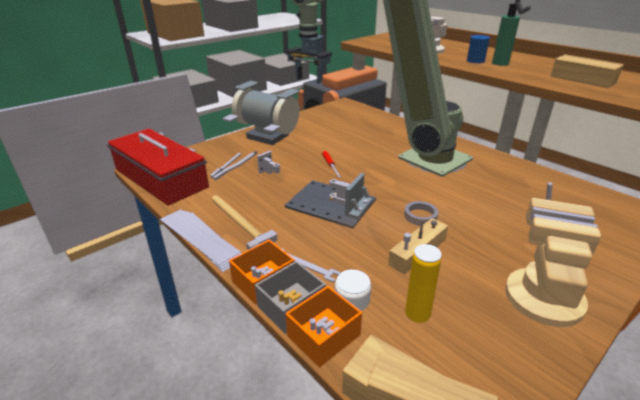

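The top view shows the block at about (226,228) with holes near rows 208/228/249. The fixture is at (331,230) with its angle plate on the left. The door half has its knuckle at (413,223) and its plate at (436,222).

```bash
cat > h.py <<'E'
from plant import ctrl
import cv2,numpy as np
A=np.array
def ray(name,uv,pose=None):
    m=ctrl.camera_model(name)
    K=A([[m["fx"],0,m["cx"]],[0,m["fy"],m["cy"]],[0,0,1]])
    uv=A(uv,float).reshape(-1,1,2)
    p=cv2.undistortPoints(uv,K,A(m["distortion"])).reshape(-1,2)
    d=np.c_[p,np.ones(len(p))]
    if name=="wrist":
        P,R=pose; T=A(m["tool_from_camera"])
        return P+R@T[:3,3], d@(R@T[:3,:3]).T
    R=cv2.Rodrigues(A(m["rvec"]))[0]
    return -R.T@A(m["tvec"]), d@R
def onz(name,uv,z,pose=None):
    o,d=ray(name,uv,pose); return o+d*((z-o[2])/d[:,2])[:,None]
def pose(): return A(ctrl.read_position()),A(ctrl.read_ee_rot())
def down(yaw): # tool x at yaw, z down
    c,s=np.cos(np.radians(yaw)),np.sin(np.radians(yaw)); return A([[c,s,0],[s,-c,0],[0,0,-1.]])
def snap(fn):
    p=pose(); im=ctrl.snapshot("wrist"); cv2.imwrite(f"pics/{fn}.png",im[:,:,::-1]); np.savez(f"pics/{fn}.npz",P=p[0],R=p[1]); return p,im
E
python3 - <<'E'
from h import *
im=cv2.imread("pics/top0.png")
print("block",onz("top",[[226,208],[226,228],[225,249]],.05).round(3).tolist())
print("door knuckle,plate",onz("top",[[413,223]],.05).round(3).tolist(),onz("top",[[436,222]],.06).round(3).tolist())
# base plate: dark grey-blue
g=im.astype(int); roi=np.zeros(im.shape[:2],np.uint8); roi[180:280,275:390]=1
mask=((g.max(2)<110)&(abs(g[:,:,2]-g[:,:,0])<35)&(roi>0)).astype(np.uint8)
mask=cv2.morphologyEx(mask,cv2.MORPH_CLOSE,np.ones((5,5)))
c=max(cv2.findContours(mask,0,2)[0],key=cv2.contourArea); r=cv2.minAreaRect(c)
b=cv2.boxPoints(r); print(r,b.tolist()); q=onz("top",b,.012); print(q.round(4).tolist(),[np.linalg.norm(q[i]-q[i-1]) for i in range(4)])
E
```

```text
block [[0.567, 0.3, 0.05], [0.503, 0.296, 0.05], [0.437, 0.295, 0.05]]
door knuckle,plate [[0.536, -0.294, 0.05]] [[0.54, -0.364, 0.06]]
((331.522216796875, 229.1014404296875), (54.584285736083984, 72.73082733154297), 71.93952178955078) [[288.4874267578125, 214.4280242919922], [357.634765625, 191.8799591064453], [374.5570068359375, 243.7748565673828], [305.40966796875, 266.32293701171875]]
[[0.5579, 0.1039, 0.012], [0.639, -0.1199, 0.012], [0.4703, -0.1773, 0.012], [0.3918, 0.0429, 0.012]] [np.float64(0.1769285838236809), np.float64(0.23810773865188176), np.float64(0.17827489981795744), np.float64(0.23370158287617512)]
```

```bash
python3 - <<'E'
from h import *
for fn,p,y in [("blk",[.503,.297,.20],90),("fix",[.513,-.033,.19],110),("door",[.538,-.33,.19],93)]:
    ctrl.movep(p,down(y)); snap(fn); print(fn,ctrl.read_time(),ctrl.read_joint_pos()[5],ctrl.read_position())
ims=[cv2.imread(f"pics/{n}.png") for n in("blk","fix","door")]
cv2.imwrite("pics/m.png",np.vstack([np.hstack([cv2.resize(i,None,fx=.62,fy=.62) for i in ims[:2]]),np.hstack([cv2.resize(ims[2],None,fx=.62,fy=.62)]*2)]))
E
```

```text
blk 3.4 29.432908484495332 [0.50336602 0.29637623 0.19999315]
fix 4.7 -24.937960249337447 [ 0.51331631 -0.03219393  0.19006686]
door 5.8917 -35.56096760816016 [ 0.53838428 -0.32830547  0.19013506]
```

View pics/m.png

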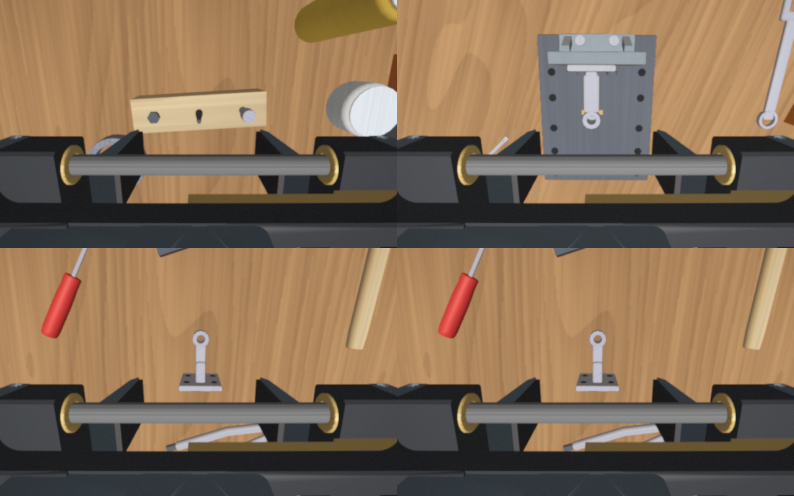

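The montage shows the bolt on the left of the block, the punch in the middle and the pin on the right, at full-resolution pixel (400,186). The fork bore is at about (313,190) in the fixture view. The door knuckle is at about (324,147) in the door view.

```bash
python3 - <<'E'
from h import *
def crop(n,x,y,w,h,f): return cv2.resize(cv2.imread(f"pics/{n}.png")[y:y+h,x:x+w],None,fx=f,fy=f,interpolation=cv2.INTER_NEAREST)
a=crop("blk",370,150,65,70,4); b=crop("fix",265,95,100,120,4); c=crop("door",280,125,90,110,4)
H=480; pad=lambda i:cv2.copyMakeBorder(i,0,H-i.shape[0],0,0,cv2.BORDER_CONSTANT)
i=np.hstack([pad(b),pad(c)]); cv2.imwrite("pics/c.png",i); print(i.shape)
# silver masks
for n,(x,y,w,h) in dict(blk=(370,150,65,70),fix=(265,95,100,120),door=(280,125,90,110)).items():
    im=cv2.imread(f"pics/{n}.png").astype(int)[y:y+h,x:x+w]
    m=((im.min(2)>145)&(im.max(2)-im.min(2)<35)).astype(np.uint8)
    cs,hi=cv2.findContours(m,cv2.RETR_CCOMP,2)
    for k,q in enumerate(cs):
        if cv2.contourArea(q)>8:
            (u,v),r=cv2.minEnclosingCircle(q); bx=cv2.boundingRect(q); print(n,"hole" if hi[0,k,3]>=0 else "out",cv2.contourArea(q),(round(u+x,1),round(v+y,1)),round(r,1),(bx[0]+x,bx[1]+y,bx[2],bx[3]))
cv2.imwrite("pics/p.png",a)
E
```

```text
(480, 760, 3)
blk out 331.5 (401.4, 187.8) 11.3 (392, 178, 21, 21)
fix out 2909.5 (313.0, 149.0) 58.1 (274, 104, 79, 104)
fix hole 105.5 (313.4, 194.0) 7.6 (306, 191, 16, 11)
fix out 691.0 (314.5, 98.5) 49.6 (265, 95, 100, 8)
door out 501.5 (322.5, 226.5) 34.6 (288, 222, 70, 9)
door out 1323.5 (323.5, 175.5) 41.6 (310, 134, 27, 84)
door hole 153.0 (323.5, 146.9) 7.6 (316, 140, 16, 15)
```

View pics/c.png

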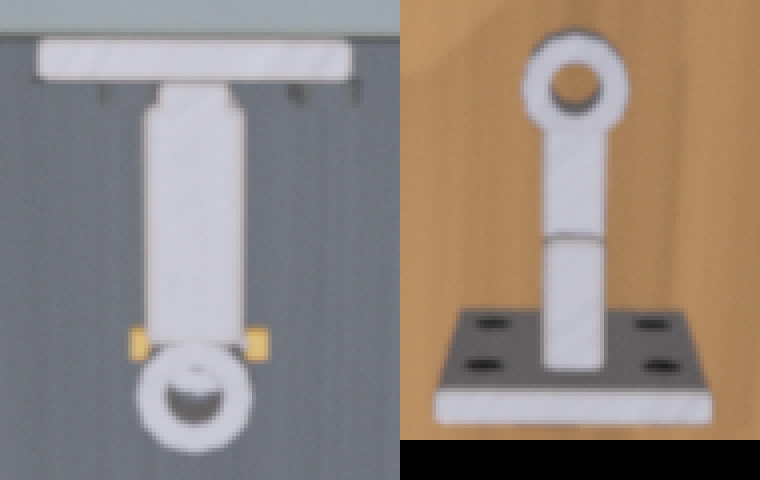

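View pics/p.png

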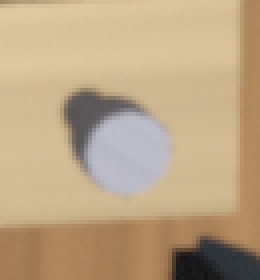

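```bash
python3 - <<'E'
from h import *
def L(n): d=np.load(f"pics/{n}.npz"); return d["P"],d["R"]
fx=onz("wrist",[[313.1,193.9]],.084,L("fix"))[0]; fp=onz("wrist",[[265+194.5/4-.5,95+60/4-.5]],.084,L("fix"))[0]
fe=onz("wrist",[[265+37/4-.5,95+60/4-.5],[265+352/4-.5,95+60/4-.5]],.084,L("fix"))
dk=onz("wrist",[[323.5,146.6]],.0505,L("door"))[0]; dp=onz("wrist",[[322.5,226.5]],.072,L("door"))[0]
de=onz("wrist",[[280+33/4,226.5],[280+314/4-.5,226.5]],.072,L("door"))
pn=onz("wrist",[[401.3,187.5]],.095,L("blk"))[0]
yaw=lambda d:np.degrees(np.arctan2(d[1],d[0]))
print("fork",fx,"plate",fp,"dist",np.linalg.norm(fx-fp),"yaw",yaw(fx-fp),"plateyaw",yaw(fe[1]-fe[0]),np.linalg.norm(fe[1]-fe[0]))
print("door",dk,dp,np.linalg.norm((dp-dk)[:2]),yaw(dp-dk),yaw(de[1]-de[0]),np.linalg.norm(de[1]-de[0]))
print("pin",pn)
e=A([np.cos(np.radians(-70)),np.sin(np.radians(-70))]); O=A([.5131,-.0329]); d=fx[:2]-O; print("fork in fixture frame(top cam)",d@e, d@A([-e[1],e[0]]))
print(L("fix")[1][:,2],L("door")[1][:,0])
# baseplate in the wrist view
im=cv2.imread("pics/fix.png").astype(int); 
E
```

```text
fork [ 0.50694588 -0.03465361  0.084     ] plate [0.48474656 0.02727239 0.084     ] dist 0.06578479457943875 yaw -70.27818603261856 plateyaw 20.036424666326457 0.059727901096513845
door [ 0.53814596 -0.29391728  0.0505    ] [ 0.540835   -0.35972752  0.072     ] 0.06586515421377682 -87.6601668199069 3.1136109554763602 0.05963094185841355
pin [0.56680504 0.3018738  0.095     ]
fork in fixture frame(top cam) -0.00045697935348215944 -0.006382746044858665
[ 4.56267748e-04  4.25653209e-04 -9.99999805e-01] [-5.36893128e-02  9.98557230e-01  9.57408220e-04]
```

```bash
cat >> h.py <<'E'
FK=A([.50695,-.03465]); FY=-70.0; TY=110.0
ex=A([np.cos(np.radians(FY)),np.sin(np.radians(FY))]); ey=A([-ex[1],ex[0]])
def fk(x,y,z): return np.r_[FK+x*ex+y*ey,z]
def st(t=""):
    f=A(ctrl.read_force()); print(t,"t%.2f"%ctrl.read_time(),"p",pose()[0].round(5),"f(ex,ey,z)",(f[:2]@ex).round(2),(f[:2]@ey).round(2),f[2].round(2),"w%.2f"%(ctrl.read_width()*1e3),"ff",np.round(ctrl.read_finger_force(),1))
E
python3 - <<'E'
from h import *
ctrl.movep(fk(-.034,0,.13),down(TY)); ctrl.move_linear(fk(-.034,0,.060),.15); st("before")
ctrl.close(4); st("closed")
E
```

```text
before t7.78 p [ 0.4961  -0.00325  0.06036] f(ex,ey,z) -0.16 0.16 0.25 w91.17 ff 0.0
closed t8.86 p [ 0.49572 -0.00256  0.06001] f(ex,ey,z) -0.84 1.08 -1.37 w20.18 ff 4.0
```

```bash
sed -i 's/^FK=.*/FK=A([.50695,-.03465])+.0004*A([.9397,.342]); FY=-70.0; TY=110.0/' h.py; python3 - <<'E'
from h import *
ctrl.release(); ctrl.move_linear(fk(-.034,0,.13),.3)
a=np.radians(-87.4); g=A([.53815,-.29392])+.044*A([np.cos(a),np.sin(a)])
R=down(92.6)
ctrl.movep(np.r_[g,.12],R); st()
ctrl.move_linear(np.r_[g,.0135],.15); st("at")
ctrl.close(40); st("closed")
z0=pose()[0][2]
ctrl.move_linear(np.r_[g,.075],.15); st("up"); np.save("z0.npy",z0)
snap("held")
E
```

```text
t11.67 p [ 0.54013 -0.3365   0.11965] f(ex,ey,z) -0.14 0.37 -1.01 w91.31 ff 0.0
at t12.53 p [ 0.54095 -0.338    0.01445] f(ex,ey,z) -0.52 -0.27 0.41 w90.88 ff 0.0
closed t13.68 p [ 0.5402  -0.33786  0.01347] f(ex,ey,z) 0.21 0.15 -0.19 w13.83 ff 40.0
up t14.24 p [ 0.53917 -0.33725  0.07381] f(ex,ey,z) -0.95 0.01 -6.55 w14.13 ff 40.0
```

View pics/held.png

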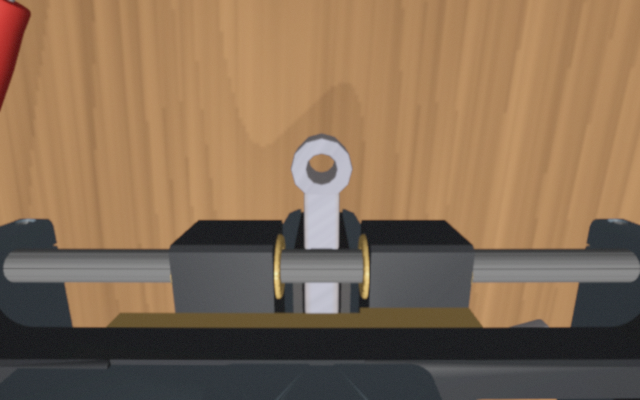

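The door half is held square, with its knuckle centre at about (321.5,167). Next I carry it to the fork.

```bash
python3 - <<'E'
from h import *
z0=float(np.load("z0.npy")); p,R=pose()
b=onz("wrist",[[321.5,167]],.0505+p[2]-z0,(p,R))[0]; r=R.T@(b-p); print("bore in tool",r)
zs=z0+.0127; gx=.044
ctrl.movep(fk(gx+.045,0,.075),down(TY)); ctrl.dwell(.2); st("pre")
ctrl.move_linear(fk(gx+.045,0,zs),.1); ctrl.dwell(.2); st("low")
ctrl.move_linear(fk(gx+.004,0,zs),.08); ctrl.dwell(.15); st("in")
for x in np.arange(.003,-.0045,-.0007):
    ctrl.move_linear(fk(gx+x,0,zs),.03); f=A(ctrl.read_force()); q=pose()[0]
    print(round(x*1e3,1),((q[:2]-FK)@ex-gx).round(5),(f[:2]@ex).round(2),(f[:2]@ey).round(2),f[2].round(2))
    if f[:2]@ex>3.5: break
st("end")
E
```

```text
bore in tool [ 0.04457658 -0.00018675 -0.03693347]
pre t15.38 p [ 0.53808 -0.11956  0.07487] f(ex,ey,z) -0.51 -0.11 -6.0 w13.66 ff 40.0
low t16.22 p [ 0.53795 -0.11824  0.02628] f(ex,ey,z) -0.11 -0.5 -6.09 w13.93 ff 40.0
in t17.02 p [ 0.52408 -0.07993  0.02625] f(ex,ey,z) 0.68 -0.05 -6.98 w13.89 ff 40.0
3.0 0.00315 -0.11 -0.04 -6.22
2.3 0.00229 0.45 -0.11 -5.94
1.6 0.00154 -0.68 0.16 -5.3
0.9 0.00084 -0.38 -0.24 -6.11
0.2 0.00015 -0.49 -0.78 -6.13
-0.5 -0.00055 -0.14 0.4 -5.66
-1.2 -0.00123 0.6 -0.08 -6.4
-1.9 -0.00196 -0.17 -0.33 -7.15
-2.6 -0.00207 3.44 -0.76 -6.45
-3.3 -0.0021 6.06 -1.5 -6.77
end t19.52 p [ 0.52177 -0.07385  0.0263 ] f(ex,ey,z) 6.06 -1.5 -6.77 w13.98 ff 40.0
```

```bash
python3 - <<'E'
from h import *
z0=float(np.load("z0.npy")); X=.044-.00055
ctrl.move_linear(fk(X,0,z0+.0127),.03); ctrl.dwell(.15); st("back")
for dz in (.0123,.0120,.0117,.0114,.0111,.0107):
    ctrl.move_linear(fk(X,0,z0+dz),.03); f=ctrl.read_force()[2]; print(dz,round(f,2))
    if f>-2.5: break
ctrl.dwell(.15); st("down")
ctrl.release(); st("rel")
ctrl.move_linear(fk(X,0,.16),.3)
ctrl.movep(fk(0,0,.19),down(TY)); ctrl.dwell(.15); snap("in"); st()
cv2.imwrite("pics/inc.png",cv2.resize(cv2.imread("pics/in.png")[95:260,240:390],None,fx=3.5,fy=3.5,interpolation=cv2.INTER_NEAREST))
E
```

```text
back t19.93 p [ 0.522   -0.07503  0.02609] f(ex,ey,z) -0.35 -0.32 -5.7 w14.07 ff 40.0
0.0123 -5.38
0.012 -5.66
0.0117 -4.91
0.0114 -0.44
down t21.07 p [ 0.52225 -0.07534  0.02519] f(ex,ey,z) -1.16 -2.15 0.67 w13.95 ff 40.0
rel t22.30 p [ 0.52217 -0.07533  0.02487] f(ex,ey,z) 0.85 -0.53 0.54 w90.84 ff 0.0
 t23.43 p [ 0.50678 -0.03501  0.18852] f(ex,ey,z) 0.06 -0.75 -0.12 w91.24 ff 0.0
```

View pics/inc.png

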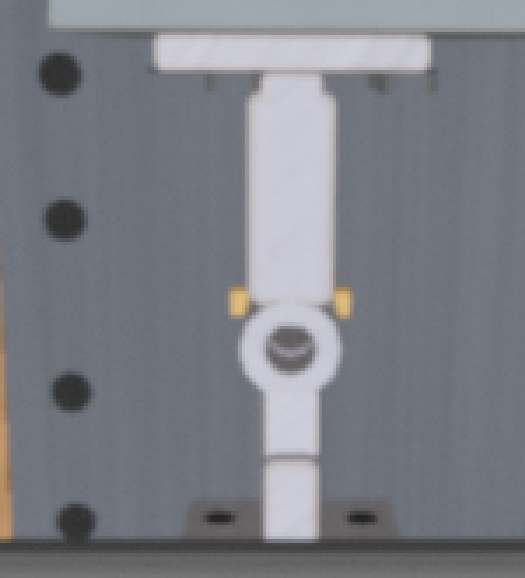

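The bores line up in the view; the knuckle is at about (290,348) in the crop. Next I fetch the pin, gripping diagonally to clear the punch.

```bash
python3 - <<'E'
from h import *
P=A([.5672,.3019]); R=down(130)
ctrl.movep(np.r_[P,.13],R); ctrl.move_linear(np.r_[P,.0777],.15); ctrl.dwell(.15); st("at")
ctrl.close(50); ctrl.dwell(.1); st("closed"); zc=pose()[0][2]; np.save("zc.npy",zc)
ctrl.move_linear(np.r_[P,.205],.2); st("up")
ctrl.movep(fk(0,0,.205),down(TY)); ctrl.dwell(.3); st("over")
cv2.imwrite("pics/s1.png",ctrl.snapshot("scene")[:,:,::-1]); snap("pinheld")
s=cv2.imread("pics/s1.png")[130:230,280:400]; w=cv2.imread("pics/pinheld.png")
cv2.imwrite("pics/s1c.png",np.vstack([cv2.resize(s,(400,333),interpolation=1),cv2.resize(w,(400,250))]))
E
```

```text
at t25.38 p [0.56822 0.30206 0.07926] f(ex,ey,z) -0.0 -1.0 0.96 w91.22 ff 0.0
closed t26.62 p [0.56719 0.30189 0.07769] f(ex,ey,z) 0.48 0.21 -0.31 w16.51 ff 50.0
up t27.40 p [0.56643 0.30149 0.20367] f(ex,ey,z) 0.35 -0.02 -1.38 w16.39 ff 50.0
over t28.99 p [ 0.50763 -0.03386  0.20491] f(ex,ey,z) -0.18 -0.43 -1.55 w16.74 ff 50.0
```

View pics/s1c.png

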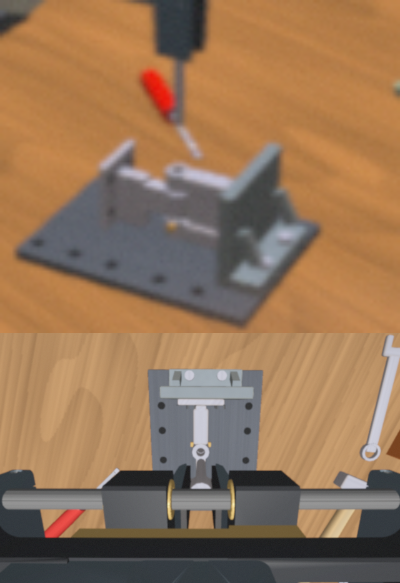

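```bash
python3 - <<'E'
from h import *
d=np.load("pics/pinheld.npz"); P,R=d["P"],d["R"]
def proj(name,X):
    m=ctrl.camera_model(name); K=A([[m["fx"],0,m["cx"]],[0,m["fy"],m["cy"]],[0,0,1]])
    if name=="wrist":
        T=A(m["tool_from_camera"]); c=(X-P)@R; c=(c-T[:3,3])@T[:3,:3]; return cv2.projectPoints(c,np.zeros(3),np.zeros(3),K,A(m["distortion"]))[0][:,0]
    return cv2.projectPoints(X,A(m["rvec"]),A(m["tvec"]),K,A(m["distortion"]))[0][:,0]
X=A([P,P-[0,0,.0727]])
pw=proj("wrist",X); ps=proj("scene",X); print(pw,ps)
def crop(fn,c,w,h,f,pts):
    x,y=int(c[0]-w/2),int(c[1]-h/2); i=cv2.resize(cv2.imread(fn)[y:y+h,x:x+w],None,fx=f,fy=f,interpolation=cv2.INTER_NEAREST)
    print("crop origin",x,y)
    for p in pts: cv2.drawMarker(i,tuple(int(v) for v in (p-[x,y]+.5)*f),(0,0,255),0,12,1)
    return i
cv2.imwrite("pics/n.png",np.hstack([crop("pics/pinheld.png",pw[1],80,100,5,pw),crop("pics/s1.png",(ps[0]+ps[1])/2,40,50,10,ps)]))
E
```

```text
[[321.65813825 242.2556268 ]
 [321.52579003 205.01611322]] [[333.61670031 145.17604733]
 [333.31157201 166.77172881]]
crop origin 281 155
crop origin 313 130
```

View pics/n.png

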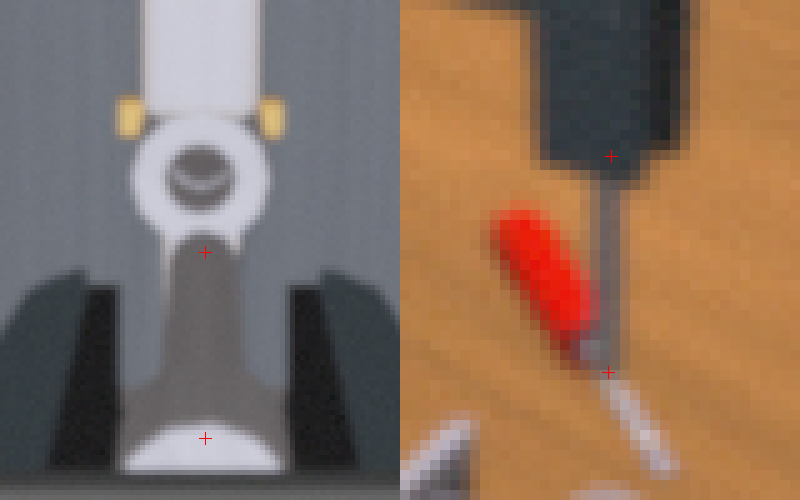

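```bash
python3 - <<'E'
from h import *
from scipy.optimize import brentq
d=np.load("pics/pinheld.npz"); P,R=d["P"],d["R"]
m=ctrl.camera_model("wrist"); K=A([[m["fx"],0,m["cx"]],[0,m["fy"],m["cy"]],[0,0,1]]); T=A(m["tool_from_camera"])
def pt(c): # tool coords
    return cv2.projectPoints((A(c,float).reshape(-1,3)-T[:3,3])@T[:3,:3],np.zeros(3),np.zeros(3),K,A(m["distortion"]))[0][:,0]
head=lambda dx:pt([dx+.009,0,-.0173])[0,1]-238.7
nose=lambda dx:min(pt([[dx+.004,0,.0727],[dx+.005,0,.0687]])[:,1])-201.7
print("head dx",brentq(head,-.02,.02),"nose dx",brentq(nose,-.02,.02))
b=onz("wrist",[[320.5,190]],.084,(P,R))[0][:2]-FK; print("bore vs FK ex,ey",b@ex,b@ey, "tcp vs FK",(P[:2]-FK)@ex,(P[:2]-FK)@ey)
E
```

```text
head dx -0.0005804039721217618 nose dx -0.0015722938598577165
bore vs FK ex,ey -0.00044015589247843714 -0.00048584685007384694 tcp vs FK -0.0004117983287292953 0.00033317199838587695
```

```bash
cat >> h.py <<'E'
def desc(x,y,z0,z1,step,lim,vel=.06,latlim=8):
    z=z0
    while z>z1+1e-6:
        z=max(z-step,z1); ctrl.move_linear(fk(x,y,z),vel); f=A(ctrl.read_force())
        if f[2]>lim or np.hypot(f[0],f[1])>latlim: st("STOP %.4f"%z); return z,False
    st("ok %.4f"%z); return z,True
E
python3 - <<'E'
from h import *
X,Y=-.0014,-.0001
ctrl.move_linear(fk(X,Y,.160),.12); ctrl.dwell(.2); st("above")
z,ok=desc(X,Y,.160,.150,.0015,3)
if ok:
    z,ok=desc(X,Y,.150,.104,.003,3.5)
E
```

```text
above t29.82 p [ 0.50743 -0.03333  0.16094] f(ex,ey,z) -0.02 -0.07 -1.39 w16.94 ff 50.0
ok 0.1500 t31.57 p [ 0.50668 -0.03323  0.14991] f(ex,ey,z) -0.46 0.85 -1.43 w16.50 ff 50.0
ok 0.1040 t35.57 p [ 0.50674 -0.03323  0.10398] f(ex,ey,z) -0.16 0.49 -1.09 w16.63 ff 50.0
```

```bash
python3 - <<'E'
from h import *
X,Y=-.0014,-.0001; z=.104
while z>.0840:
    z-=.001; ctrl.move_linear(fk(X,Y,z),.05); f=A(ctrl.read_force()); p=pose()[0]
    print("%.4f %.4f fz%.1f lat %.1f %.1f"%(z,p[2],f[2],f[:2]@ex,f[:2]@ey))
    if f[2]>22 or np.hypot(*f[:2])>12: break
ctrl.dwell(.2); st("end")
E
```

```text
0.1030 0.1029 fz-1.1 lat 0.5 -1.0
0.1020 0.1019 fz-1.5 lat 0.4 0.4
0.1010 0.1010 fz-0.7 lat -0.6 -0.2
0.1000 0.0999 fz-1.2 lat 0.3 0.2
0.0990 0.0988 fz-3.4 lat -1.2 -0.3
0.0980 0.0977 fz-3.3 lat -0.4 -0.0
0.0970 0.0968 fz-2.3 lat -1.0 0.2
0.0960 0.0957 fz-3.6 lat -0.6 0.9
0.0950 0.0949 fz-1.7 lat -0.3 -0.8
0.0940 0.0937 fz-3.1 lat -0.7 0.6
0.0930 0.0928 fz-3.4 lat -0.2 1.3
0.0920 0.0919 fz-3.0 lat -0.6 0.8
0.0910 0.0909 fz-1.8 lat -0.1 -0.2
0.0900 0.0898 fz-2.1 lat -0.7 0.4
0.0890 0.0888 fz-1.5 lat -1.3 0.2
0.0880 0.0879 fz-2.3 lat -0.2 0.4
0.0870 0.0867 fz-2.0 lat -0.8 0.7
0.0860 0.0866 fz4.5 lat -1.7 -1.6
0.0850 0.0865 fz12.0 lat -2.5 -3.3
0.0840 0.0864 fz17.9 lat -3.1 -4.5
end t40.77 p [ 0.50681 -0.03322  0.0864 ] f(ex,ey,z) -2.54 -4.48 17.72 w16.56 ff 50.0
```

```bash
python3 - <<'E'
from h import *
ctrl.move_linear(fk(-.0014,-.0001,.0866),.05)
ctrl.release(); st("rel")
ctrl.move_linear(fk(0,0,.19),.3); ctrl.dwell(.2); snap("fin"); cv2.imwrite("pics/s2.png",ctrl.snapshot("scene")[:,:,::-1]); st()
w=cv2.imread("pics/fin.png")[95:265,240:390]; s=cv2.imread("pics/s2.png")[165:230,280:385]
cv2.imwrite("pics/f.png",np.hstack([cv2.resize(w,(370,420)),cv2.resize(s,(430,266)).copy() if 0 else cv2.copyMakeBorder(cv2.resize(s,(430,266)),0,154,0,0,0)]))
E
```

```text
rel t42.21 p [ 0.50677 -0.03323  0.08662] f(ex,ey,z) 0.31 -0.03 -0.26 w91.36 ff 0.0
 t43.00 p [ 0.50661 -0.03445  0.18872] f(ex,ey,z) 0.18 -0.5 -0.25 w91.06 ff 0.0
```

View pics/f.png

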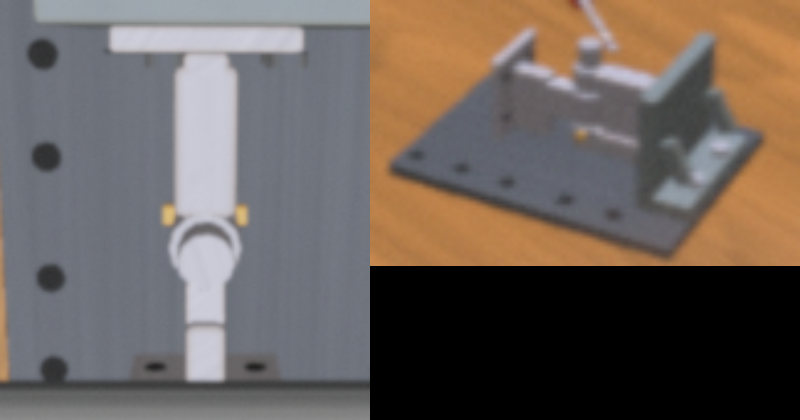

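The final view shows the pin's head over the top knuckle at about (205,260), and the door half is upright. I'll check the seat by touch, pressing lightly on the head with the fingers shut.

```bash
python3 - <<'E'
from h import *
ctrl.move_linear(fk(0,0,.135),.2); ctrl.close(20); st("shut")
z=.135
while z>.1005:
    z-=.003 if z>.128 else .0015; ctrl.move_linear(fk(0,0,z),.06); f=A(ctrl.read_force()); p=pose()[0]
    if f[2]>1.5: print("%.4f %.4f fz%.1f lat %.1f %.1f t%.1f"%(z,p[2],f[2],f[:2]@ex,f[:2]@ey,ctrl.read_time()))
    if f[2]>22 or np.hypot(*f[:2])>12 or ctrl.read_time()>60: break
st("end")
E
```

```text
shut t44.79 p [ 0.50733 -0.03452  0.13501] f(ex,ey,z) 0.03 0.27 -0.29 w0.40 ff 0.0
0.1035 0.1043 fz5.1 lat -1.0 -1.4 t49.3
0.1020 0.1041 fz13.4 lat -1.8 -3.0 t49.5
0.1005 0.1040 fz22.7 lat -2.5 -6.2 t49.8
end t49.79 p [ 0.50774 -0.03453  0.10401] f(ex,ey,z) -2.53 -6.24 22.66 w0.70 ff 11.6
```

The fingers stop hard at z = 104.0 mm, so the head is seated. I'll back off and hand in.

```bash
python3 - <<'E'
from h import *
ctrl.move_linear(fk(0,0,.19),.2); ctrl.dwell(.3); st(); print(ctrl.sign_off())
E
```

```text
t50.69 p [ 0.50681 -0.03446  0.1889 ] f(ex,ey,z) 0.28 -0.22 0.08 w0.51 ff 0.0
the job is handed in; nothing more can be done
None
```

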